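# Load the blood analyser's reagent station

### The arm

A 6-joint arm with a two-finger parallel gripper is mounted at the origin on the work surface. World frame = base frame: x ahead of the robot, y to its left, z up, the work surface at z = 0. Lengths are in m, angles in rad, forces in N, time in s.
With the tool pointing down it reaches from about 0.35 to 0.775 m from the base axis. Payload 7.3 kg.
Tool frame: the origin (TCP) lies midway between the tips of the shut fingers; the grasp point (between the pads) lies 19 mm behind it; z points along the fingers, y is the direction in which the jaws open and shut (so a half turn about z gives the same grasp; the last joint's range is limited). The gripper opens to 92 mm and grips with 3 to 60 N. Pads are 19 mm wide; open, the fingers measure 130 mm over their backs; the gripper's body (75 mm by 190 mm) begins 47 mm behind the grasp point.
Start: joints at [-1.4, 0.342, 1.524, -0, 1.275, -0.146], TCP at [0.164, -0.499, 0.227] pointing down, gripper open.
Joint ranges: [-2.53, 2.53], [-0.77, 2.02], [0.04, 2.7], [-1, 4.14], [0.28, 2.66], [-3.11, 3.11]. Speed limits (rad/s): [2.57, 2.57, 3.14, 3.14, 3.14, 3.14].

### API

Orientations are given as [roll, pitch, yaw] about the fixed x, y, z axes, in that order (R = Rz(yaw) Ry(pitch) Rx(roll)).
In Python, from cell import robot gives the robot as it stands.
- The arm moves only by the tool step_arm, never from a script. Its argument "moves" is a list that holds one entry, the list of rows, each a list of 4 numbers: the shift along the tool's x, y, z in m, then the turn about the tool's z in rad. In form: [[[dx, dy, dz, roll], ...]]. A call has 1 to 8 rows; each row shifts and turns the commanded pose from where the row before left it, along the tool's axes as they then stand; what a row does not reach is not made up. A row lasts 1/12 s, in which the tool goes at most 41.7 mm and 7.16 degrees, less where a joint would pass 70% of its speed; a pose out of reach is approached as far as the arm can. A call with a gripper value outside its range is refused whole. "hand" is the opening, from 0 (shut) to 1 (fully open), set as the call begins (left out, the last holds). The fingers move at their own pace and stop on an object; "force" is the grip in N (left out, the last holds). Time passes only in rows, so rows that do not move let the fingers close. It gives the time, the measured TCP pose, the force and the opening at its end, in the units of the state.
- robot.observe(): the state, without advancing time (a new reading comes with each control period).
- robot.read_camera(name): name is "scene" or "top"; returns a dict with "frame" (480x640x3 uint8, red, green, blue), "fovy" (degrees; the focal length in pixels is half the picture's height over the tangent of half this angle, whatever the lens; pixels are square), "cx", "cy" (the principal point, pixels), "R" (3x3) and "t" (3): a world point X has camera coordinates R X + t. Camera axes: x right, y down, z forward; pixel columns grow to the right and rows downward; lengths in m; the calibration is good to about 2 mm. A picture is of the moment at which its call begins. There is no depth.
- robot.hand_in(): hands the job in, once; it reports no verdict.
The state is a dict: "time": time; "qpos": joint angles; "qvel": joint speeds; "joint_efforts": joint torques, N m; "tool_pos": TCP position; "tool_rot": TCP orientation; "contact_force": force on the tool from outside, world axes, zero at the start; "torque": the same for the moment, N m; "opening": finger opening in m.
Only numpy, scipy, OpenCV 4.12 (cv2) and the standard library are available. Lean on these libraries where they do the work, as an engineer would, in place of code of your own. Each camera call takes 0.05 s, during which the arm holds its last target.

### The job

Load the blood analyser's reagent station: stand each of the four reagent bottles (large round, small round, square, oblong) in the drip-tray insert whose recess is moulded to that bottle's shape and size, upright and flat on the floor of the recess. Set the bottles down rather than dropping them, tip none over, and leave the tube rack and the carton where they are.

Things in the scene. Friction and masses are not known exactly. Their poses are not given: they have to be found in the camera images.
- bottle_large_round: Large round reagent bottle, 62 mm across, 122 mm high with its cap; straight body up to 72 mm, shoulder to 88 mm, neck to 98 mm. White plastic with a grey ribbed screw cap, 36 mm across, the topmost 24 mm of the bottle, centred on its axis. Loose, upright on the bench, any yaw, about 270 g (a quarter more or less). Origin: centre of its underside; z up.
- bottle_small_round: Small round reagent bottle, 42 mm across, 100 mm high with its cap; straight body up to 54 mm, shoulder to 66 mm, neck to 76 mm. White plastic with a grey ribbed screw cap, 30 mm across, the topmost 24 mm of the bottle, centred on its axis. Loose, upright on the bench, any yaw, about 110 g (a quarter more or less). Origin: centre of its underside; z up.
- bottle_square: Square reagent bottle, 56 x 56 mm, 116 mm high with its cap; straight body up to 66 mm, shoulder to 82 mm, neck to 92 mm. White plastic with a grey ribbed screw cap, 36 mm across, the topmost 24 mm of the bottle, centred on its axis. Loose, upright on the bench, any yaw, about 240 g (a quarter more or less). Origin: centre of its underside; z up. x and y square to its flat sides.
- bottle_oblong: Oblong (rectangular) reagent bottle, 78 mm along its x by 42 mm along its y, 114 mm high with its cap; straight body up to 68 mm, shoulder to 80 mm, neck to 90 mm. White plastic with a grey ribbed screw cap, 36 mm across, the topmost 24 mm of the bottle, centred on its axis. Loose, upright on the bench, any yaw, about 230 g (a quarter more or less). Origin: centre of its underside; z up.
- insert_large_round: Light grey moulded drip-tray insert, 106 x 106 x 16 mm high, fixed in a low steel tray beside the other three (2 x 2, shuffled; a 30 mm high strip with hose barbs on one outer side). In its middle a round recess 78 mm across, for the large round bottle, 12 mm deep, floor of dark grey ribbed rubber 4 mm above the origin. Origin: centre of its underside; z up, x and y along its sides.
- insert_small_round: Light grey moulded drip-tray insert, 106 x 106 x 16 mm high, fixed in a low steel tray beside the other three (2 x 2, shuffled; a 30 mm high strip with hose barbs on one outer side). In its middle a round recess 58 mm across, for the small round bottle, 12 mm deep, floor of dark grey ribbed rubber 4 mm above the origin. Origin: centre of its underside; z up, x and y along its sides.
- insert_square: Light grey moulded drip-tray insert, 106 x 106 x 16 mm high, fixed in a low steel tray beside the other three (2 x 2, shuffled; a 30 mm high strip with hose barbs on one outer side). In its middle a square recess 72 x 72 mm, its sides along x and y, for the square bottle, 12 mm deep, floor of dark grey ribbed rubber 4 mm above the origin. Origin: centre of its underside; z up, x and y along its sides.
- insert_oblong: Light grey moulded drip-tray insert, 106 x 106 x 16 mm high, fixed in a low steel tray beside the other three (2 x 2, shuffled; a 30 mm high strip with hose barbs on one outer side). In its middle a rectangular recess 94 mm along x by 58 mm along y, for the oblong bottle, 12 mm deep, floor of dark grey ribbed rubber 4 mm above the origin. Origin: centre of its underside; z up, x and y along its sides.
- tube_rack: Bystander: beige rack of purple-capped sample tubes, 66 x 170 mm, 88 mm high over the caps, loose on the bench beyond the work. Origin: centre of its underside, long side along its y.
- carton: Bystander: closed white reagent carton with a mauve band, 150 x 110 mm, 85 mm high, loose on the bench to the robot's right. Origin: centre of its underside, long side along its x.
Things that resemble listed ones, but are neither listed nor needed, are in the scene too. What is shaped like the insert_small_round but green is not meant. What is shaped like the bottle_small_round but red is not meant.

How it is judged:
At the end, for the whole second after the job is handed in: Each bottle stands upright (within 0.06 rad) on the floor of the recess of its own insert (underside 1 to 7 mm above the insert's underside; the floor is at 4 mm), its axis within 12 mm of the insert's centre, at rest (horizontal distance between bottle_large_round and insert_large_round below 0.012 m and z of bottle_large_round in the frame of insert_large_round between 0.001 and 0.007 m and angle between each of bottle_large_round, bottle_small_round, bottle_square, bottle_oblong's own z axis and vertical below 0.06 rad and linear speed of each of bottle_large_round, bottle_small_round, bottle_square, bottle_oblong below 0.02 m/s and angular speed of each of bottle_large_round, bottle_small_round, bottle_square, bottle_oblong below 0.2 rad/s and horizontal distance between bottle_small_round and insert_small_round below 0.012 m and z of bottle_small_round in the frame of insert_small_round between 0.001 and 0.007 m and horizontal distance between bottle_square and insert_square below 0.012 m and z of bottle_square in the frame of insert_square between 0.001 and 0.007 m and horizontal distance between bottle_oblong and insert_oblong below 0.012 m and z of bottle_oblong in the frame of insert_oblong between 0.001 and 0.007 m); the robot touches nothing.
It fails at once if a bottle is dropped, thrown or knocked about (it moves faster than 0.5 m/s with the robot not touching it) ((linear speed of bottle_large_round above 0.5 m/s and contact force between bottle_large_round and the fingers below 0.05 N and contact force between bottle_large_round and the arm below 0.05 N) or (linear speed of bottle_small_round above 0.5 m/s and contact force between bottle_small_round and the fingers below 0.05 N and contact force between bottle_small_round and the arm below 0.05 N) or (linear speed of bottle_square above 0.5 m/s and contact force between bottle_square and the fingers below 0.05 N and contact force between bottle_square and the arm below 0.05 N) or (linear speed of bottle_oblong above 0.5 m/s and contact force between bottle_oblong and the fingers below 0.05 N and contact force between bottle_oblong and the arm below 0.05 N)).
It fails at once if a bottle is tipped over (more than 45 degrees) (angle between any of bottle_large_round, bottle_small_round, bottle_square, bottle_oblong's own z axis and vertical above 0.785 rad).
It fails at once if the tube rack is shifted more than 20 mm or tipped (distance of tube_rack from where it was at the start of the episode above 0.02 m or angle between tube_rack's own z axis and vertical above 0.2 rad).
It fails at once if the carton is shifted more than 20 mm or tipped (distance of carton from where it was at the start of the episode above 0.02 m or angle between carton's own z axis and vertical above 0.2 rad).
It also fails if it takes over 112 s, if anything falls off the work surface, if the arm or the gripper's body presses on something with over 40 N, if the wrist force passes 120 N, or if a joint passes its speed limit or range.

## Working session

There is one attempt and no reset: what is moved stays moved. The work goes in short steps, Python scripts to look and compute and a tool call to move; the robot and the scene stay as the last step left them, time stands still between calls to the robot, and variables do not carry over. Pictures are saved under pics/ and viewed, and the job is handed in when it is done.

Besides the shell and the picture viewer there is one more tool, called after "Call:" by a JSON object that holds its "method" and its "body". step_arm: Moves the arm, as the interface text tells. Its arguments: {"type":"object","properties":{"moves":{"type":"array","items":{"type":"array","items":{"type":"array","items":{"type":"number"}}}},"hand":{"type":"number"},"force":{"type":"number"}},"required":["moves"]}

```bash
ls; mkdir -p pics; python3 - <<'E'
from cell import robot
import cv2
for n in("scene","top"):
    c=robot.read_camera(n); cv2.imwrite(f"pics/{n}0.png",c["frame"][:,:,::-1]); print(n,c["fovy"],c["cx"],c["cy"],c["R"],c["t"], [k for k in c])
print(robot.observe())
E
```

```text
pics
scene 53.88014483228248 320.79707984229896 232.3961347052932 [[ 0.873377    0.48689732 -0.01198375]
 [ 0.36684822 -0.67382395 -0.64139198]
 [-0.32036698  0.55578078 -0.76711976]] [-0.46198294 -0.20780543  1.50938523] ['frame', 'fovy', 'cx', 'cy', 'R', 't']
top 45.59167703092254 317.89787804884105 246.46738779546408 [[ 0.01070005 -0.99967918  0.0229576 ]
 [-0.98185935 -0.01485034 -0.18902825]
 [ 0.18930854 -0.02051853 -0.98170325]] [-0.07174921  0.5594138   1.40857936] ['frame', 'fovy', 'cx', 'cy', 'R', 't']
{'time': 0.1, 'qpos': array([-1.39999495e+00,  3.42616921e-01,  1.52491981e+00, -3.18926775e-05,
        1.27538896e+00, -1.46016882e-01]), 'qvel': array([ 0.0002303 , -0.00161773, -0.00228795,  0.00114728, -0.00069874,
       -0.0017394 ]), 'joint_efforts': array([ 1.84005563e-03, -4.32003987e+01, -2.44694102e+01,  7.19109806e-02,
        5.26714569e-02, -5.48978846e-05]), 'tool_pos': array([ 0.16350243, -0.49851112,  0.22613379]), 'tool_rot': array([-3.14026936e+00, -1.63781304e-04,  3.16827459e-01]), 'contact_force': array([-0.15381166,  0.69168512,  0.42399307]), 'torque': array([0.03736325, 0.03662994, 0.01724606]), 'opening': 0.09158968522793072}
```

View pics/scene0.png

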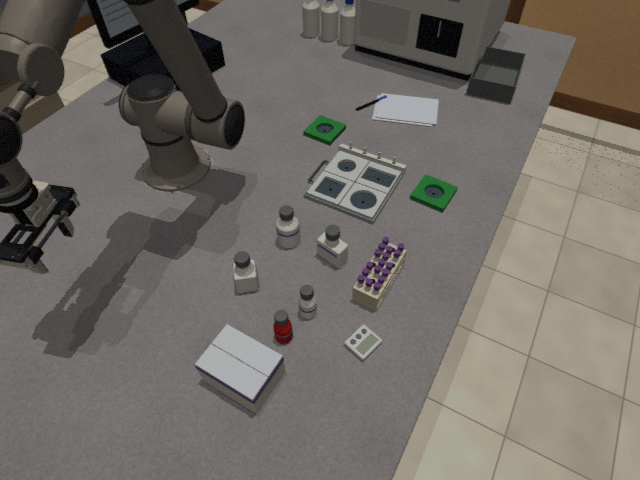

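View pics/top0.png

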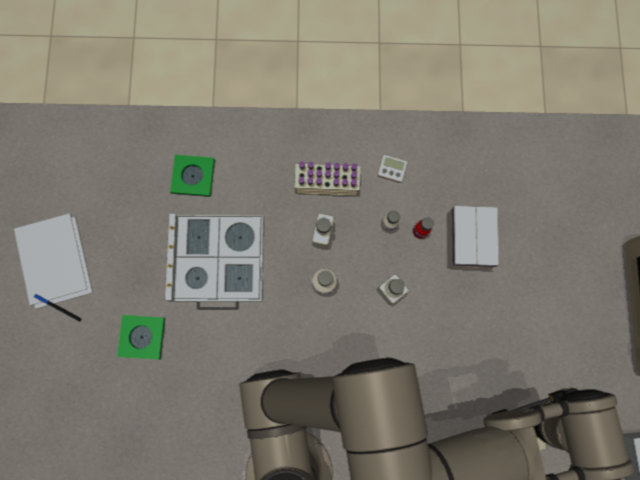

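```bash
python3 - <<'E'
import cv2
t=cv2.imread("pics/top0.png"); s=cv2.imread("pics/scene0.png")
cv2.imwrite("pics/crop1.png",cv2.resize(t[200:310,150:290],None,fx=5,fy=5,interpolation=cv2.INTER_CUBIC))
cv2.imwrite("pics/crop2.png",cv2.resize(t[200:310,295:445],None,fx=5,fy=5,interpolation=cv2.INTER_CUBIC))
cv2.imwrite("pics/crop3.png",cv2.resize(s[200:350,220:360],None,fx=4,fy=4,interpolation=cv2.INTER_CUBIC))
E
```

```text
(no output)
```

View pics/crop1.png

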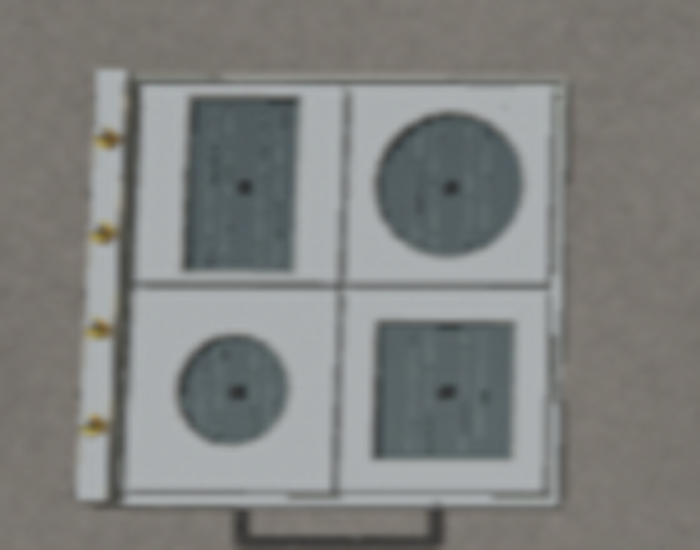

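View pics/crop2.png

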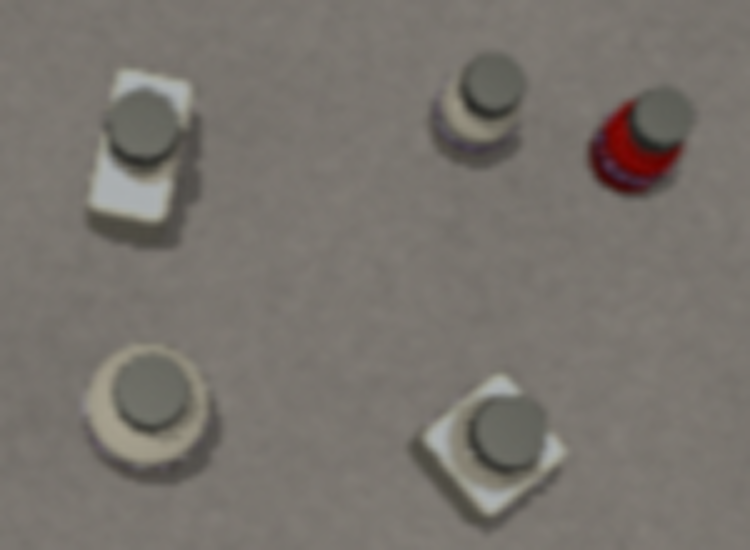

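View pics/crop3.png

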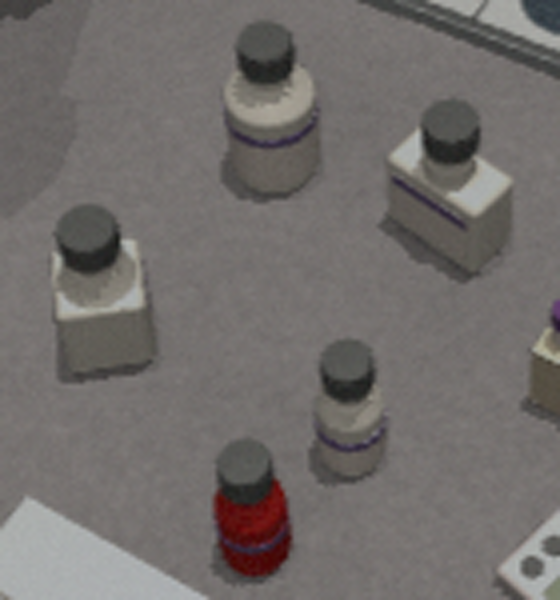

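```bash
cat > h.py <<'E'
from cell import robot
import numpy as np, cv2
def cams(save=None):
    C={}
    for n in("scene","top"):
        C[n]=robot.read_camera(n)
        if save: cv2.imwrite(f"pics/{n}_{save}.png",C[n]["frame"][:,:,::-1])
    return C
def ray(c,u,v,z):
    f=240/np.tan(np.radians(c["fovy"]/2))
    d=c["R"].T@np.array([(u-c["cx"])/f,(v-c["cy"])/f,1]); o=-c["R"].T@c["t"]
    return o+d*(z-o[2])/d[2]
def proj(c,X):
    f=240/np.tan(np.radians(c["fovy"]/2)); p=c["R"]@np.array(X)+c["t"]
    return p[0]/p[2]*f+c["cx"],p[1]/p[2]*f+c["cy"]
def blobs(mask,off=(0,0),amin=30):
    n,l,s,ce=cv2.connectedComponentsWithStats(mask.astype(np.uint8))
    return [(ce[i]+off,s[i],l==i) for i in range(1,n) if s[i][4]>=amin]
E
python3 - <<'E'
from h import *
C=cams()
t=C["top"]["frame"].astype(int); s=C["scene"]["frame"].astype(int)
print([t[y,x] for x,y in((323,224),(324,300),(345,280),(323,278))]); print([s[y,x] for x,y in((286,211),(242,258),(300,230),(260,230))])
# inserts: dark recesses in top view
hsv=cv2.cvtColor(C["top"]["frame"],cv2.COLOR_RGB2HSV)
m=(t[...,0]<t[...,2]-4)&(t.mean(2)<140); sub=m[205:305,175:265]
sub=cv2.morphologyEx(sub.astype(np.uint8),cv2.MORPH_CLOSE,np.ones((3,3)))
for ce,st,mm in blobs(sub,(175,205),150):
    cnt=cv2.findContours(mm.astype(np.uint8),0,2)[0][0]; print("recess",ce,st,cv2.minAreaRect(cnt),"floor z .01",ray(C["top"],*ce,.010))
for n,boxes in (("top",dict(L=(305,265,345,300),O=(305,210,345,250),S=(375,270,412,310),s=(380,205,405,235))),("scene",dict(L=(270,200,306,250),O=(312,220,352,268),S=(230,245,262,295),s=(294,280,322,322)))):
  fr=C[n]["frame"].astype(int)
  for k,(a,b,c,d) in boxes.items():
    H=dict(L=.122,O=.114,S=.116,s=.100)[k]
    sub=fr[b:d,a:c]; m=(sub.mean(2)<(100))
    m=(sub.mean(2)<(96))&(np.abs(sub[...,0]-sub[...,2])<14)
    bl=sorted(blobs(m,(a,b),20),key=lambda q:-q[1][4])
    for ce,st,_ in bl[:2]: print(n,k,ce,st[2:],ray(C[n],*ce,H-.012).round(4))
E
```

```text
[array([104, 104,  97]), array([120, 116, 110]), array([121, 116, 110]), array([110, 110, 102])]
[array([85, 85, 83]), array([85, 88, 84]), array([111, 107, 104]), array([118, 115, 113])]
recess [198.35123967 236.68044077] [ 13  15  22  35 726] ((23.5, 32.0), (34.0, 21.0), 90.0) floor z .01 [0.59031929 0.2500203  0.01      ]
recess [239.73634945 237.12792512] [ 50  19  30  28 641] ((64.75000762939453, 32.250003814697266), (26.870054244995117, 28.991378784179688), 45.0) floor z .01 [0.59080228 0.14121116 0.01      ]
recess [238.81309686 278.03683492] [ 50  60  28  27 733] ((63.5, 73.0), (26.0, 27.0), 90.0) floor z .01 [0.48198002 0.13963531 0.01      ]
recess [196.51639344 277.94808743] [ 11  63  22  21 366] ((21.5, 73.0), (20.0, 21.0), 90.0) floor z .01 [0.48069706 0.24927621 0.01      ]
top L [328.59649123 291.35964912] [ 26  17 114] [ 0.439  -0.0905  0.11  ]
top L [325.45454545 283.60606061] [14  7 33] [ 0.4578 -0.0827  0.11  ]
top O [325.67948718 237.58547009] [ 23  27 234] [ 0.5738 -0.0826  0.102 ]
top S [388.53333333 297.67619048] [ 30  19 105] [ 0.4262 -0.2371  0.104 ]
top S [393.22807018 289.07017544] [13 15 57] [ 0.4474 -0.2488  0.104 ]
top s [388.77981651 228.42201835] [ 18  13 109] [ 0.6029 -0.2423  0.088 ]
top s [392.97979798 217.26262626] [13 13 99] [ 0.632  -0.2533  0.088 ]
scene L [287.38366337 238.85891089] [ 26  25 404] [ 0.5209 -0.1533  0.11  ]
scene L [285.9569378  213.28708134] [ 15  18 209] [ 0.4725 -0.0821  0.11  ]
scene O [330.48362235 256.32755299] [ 34  27 519] [ 0.6378 -0.1445  0.102 ]
scene O [332.11693548 234.17741935] [ 15  21 248] [ 0.6082 -0.081   0.102 ]
scene S [246.11286089 285.98950131] [ 27  22 381] [ 0.5081 -0.3147  0.104 ]
scene S [241.68333333 259.6875    ] [ 17  18 240] [ 0.4551 -0.2575  0.104 ]
scene s [305.98770492 312.7704918 ] [ 20  19 244] [ 0.66   -0.3013  0.088 ]
scene s [306.42631579 292.57368421] [ 14  16 190] [ 0.6339 -0.2546  0.088 ]
```

```bash
python3 - <<'E'
from h import *
C=cams("1")
for n,boxes in (("top",dict(L=(305,265,345,300),O=(305,210,345,250),S=(375,270,412,310),s=(380,205,405,235))),("scene",dict(L=(270,200,306,250),O=(312,220,352,268),S=(230,245,262,295),s=(294,280,322,322)))):
  fr=cv2.GaussianBlur(C[n]["frame"],(3,3),0).astype(int)
  for k,(a,b,c,d) in boxes.items():
    H=dict(L=.122,O=.114,S=.116,s=.100)[k]
    sub=fr[b:d,a:c]; m=(sub.mean(2)<118)&(sub[...,0]-sub[...,1]<=1.5)
    bl=sorted(blobs(m,(a,b),20),key=lambda q:-q[1][4])
    for ce,st,_ in bl[:2]: print(n,k,ce.round(1),st.tolist(),ray(C[n],*ce,H-.012).round(4))
c=C["top"]
for u,v in((245,187),(452,187),(447,392),(238,392)): print("drain",ray(c,(u+.5)/5-.5+150,(v+.5)/5-.5+200,.004).round(4))
print("cross",ray(c,343.5/5-.5+150,286.5/5-.5+200,.016).round(4))
# line directions of gaps
a=ray(c,347/5+150,85/5+200,.016);b=ray(c,337/5+150,490/5+200,.016);print("yawx",np.arctan2(*(a-b)[1::-1]))
a=ray(c,133/5+150,286/5+200,.016);b=ray(c,550/5+150,285/5+200,.016);print("yawy",np.arctan2(*(a-b)[1::-1])-np.pi/2)
s=C["scene"]["frame"][:,:,::-1]
cv2.imwrite("pics/crop4.png",cv2.resize(s[140:225,300:415],None,fx=6,fy=6,interpolation=cv2.INTER_CUBIC))
t=C["top"]["frame"][:,:,::-1]
cv2.imwrite("pics/crop5.png",np.hstack([cv2.resize(t[208:252,302:346],None,fx=9,fy=9,interpolation=cv2.INTER_CUBIC),cv2.resize(t[268:312,372:416],None,fx=9,fy=9,interpolation=cv2.INTER_CUBIC)]))
E
```

```text
top L [324.8 278. ] [13, 6, 15, 15, 164] [ 0.4715 -0.0811  0.11  ]
top O [322.9 225.5] [11, 8, 16, 16, 178] [ 0.6044 -0.0755  0.102 ]
top S [396.4 286.2] [14, 9, 15, 16, 179] [ 0.4545 -0.2568  0.104 ]
top s [393.2 216.7] [7, 6, 13, 13, 123] [ 0.6335 -0.2538  0.088 ]
scene L [285.7 212.8] [9, 5, 15, 16, 182] [ 0.4709 -0.0809  0.11  ]
scene O [332.1 232.6] [13, 5, 15, 17, 199] [ 0.6057 -0.0766  0.102 ]
scene S [241.7 259.3] [4, 6, 17, 18, 224] [ 0.4546 -0.2566  0.104 ]
scene s [306.4 292.3] [6, 5, 14, 16, 168] [ 0.6334 -0.2539  0.088 ]
drain [0.5907 0.2505 0.004 ]
drain [0.5924 0.1412 0.004 ]
drain [0.4829 0.1399 0.004 ]
drain [0.4814 0.2486 0.004 ]
cross [0.5363 0.1946 0.016 ]
yawx 0.019278582354335348
yawy 0.0171246347170404
```

View pics/crop4.png

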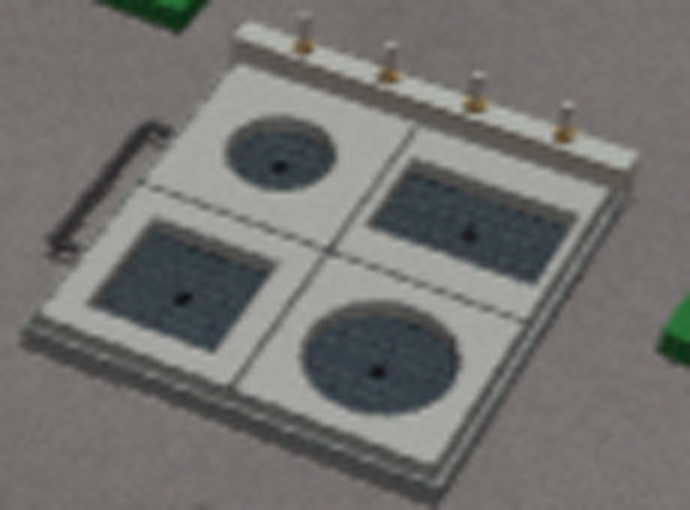

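View pics/crop5.png

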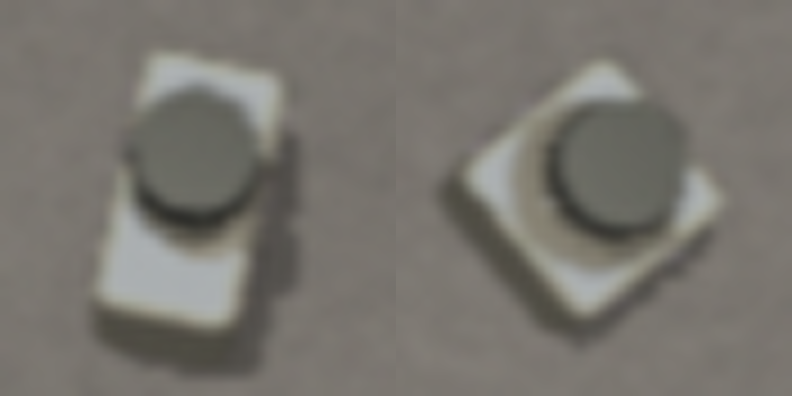

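```bash
python3 - <<'E'
from h import *
C=cams(); c=C["top"]; s=C["scene"]
print("cross scene",[ray(s,300+328.5/6-.5,140+252.5/6-.5,z).round(4) for z in(.016,.02)])
print("drain sc",[ray(s,300+(u+.5)/6-.5,140+(v+.5)/6-.5,.006).round(4) for u,v in((468,233),(377,371),(183,298),(280,167))])
def ang(p,q,o,z):
    P=[ray(c,o[0]+x/9-.5,o[1]+y/9-.5,z) for x,y in(p,q)]; d=P[0]-P[1]; return np.degrees(np.arctan2(d[1],d[0])).round(1),np.hypot(*d[:2]).round(3),((P[0]+P[1])/2).round(4)
o=(302,208)
for p,q in(((148,52),(95,303)),((283,78),(237,328)),((148,52),(283,78)),((95,303),(237,328))): print("O",ang(p,q,o,.068))
o=(372,268)
for p,q in(((209,60),(326,195)),((66,177),(190,320)),((209,60),(66,177)),((326,195),(190,320))): print("S",ang(p,q,o,.066))
print(robot.observe()["tool_rot"],robot.observe()["time"])
E
```

```text
cross scene [array([0.5357, 0.1972, 0.016 ]), array([0.5374, 0.1934, 0.02  ])]
drain sc [array([0.5884, 0.2534, 0.006 ]), array([0.5901, 0.143 , 0.006 ]), array([0.482 , 0.1421, 0.006 ]), array([0.4806, 0.252 , 0.006 ])]
O (np.float64(-11.0), np.float64(0.075), array([ 0.6077, -0.0563,  0.068 ]))
O (np.float64(-9.8), np.float64(0.074), array([ 0.6009, -0.0957,  0.068 ]))
O (np.float64(79.7), np.float64(0.039), array([ 0.6408, -0.0827,  0.068 ]))
O (np.float64(80.7), np.float64(0.041), array([ 0.5678, -0.0693,  0.068 ]))
S (np.float64(40.6), np.float64(0.05), array([ 0.4709, -0.2752,  0.066 ]))
S (np.float64(40.9), np.float64(0.052), array([ 0.4365, -0.2356,  0.066 ]))
S (np.float64(-50.4), np.float64(0.053), array([ 0.473 , -0.2388,  0.066 ]))
S (np.float64(-47.5), np.float64(0.052), array([ 0.4344, -0.272 ,  0.066 ]))
[-3.14148922e+00 -4.76800182e-05  3.16755956e-01] 0.4
```

Call:
{"method": "step_arm", "body": {"moves": [[[0, 0, 0, -0.12], [0, 0, 0, -0.12], [0, 0, 0, -0.12], [0, 0, 0, -0.12], [0, 0, 0, -0.12], [0, 0, 0, -0.12], [0, 0, 0, -0.12], [0, 0, 0, -0.12]]]}}

```text
time: 1.07
tool_pos: [0.1635, -0.4989, 0.2267]
tool_rot: [-3.142, 0.0, 1.283]
contact_force: [-0.3, -0.2, -0.2]
opening: 0.0914
```

Call:
{"method": "step_arm", "body": {"moves": [[[0, 0, 0, -0.12], [0, 0, 0, -0.12], [0, 0, 0, -0.054], [0, 0, 0, 0]]]}}

```text
time: 1.4
tool_pos: [0.1636, -0.4989, 0.2267]
tool_rot: [-3.142, 0.0, 1.573]
contact_force: [0.1, 0.0, 0.4]
opening: 0.0918
```

Call:
{"method": "step_arm", "body": {"moves": [[[0.025, 0.026, 0, 0], [0.025, 0.026, 0, 0], [0.025, 0.026, 0, 0], [0.025, 0.026, 0, 0], [0.025, 0.026, 0, 0], [0.025, 0.026, 0, 0], [0.025, 0.026, 0, 0], [0.025, 0.026, 0, 0]]]}}

```text
time: 2.07
tool_pos: [0.3726, -0.2975, 0.2269]
tool_rot: [3.141, 0.0, 1.568]
contact_force: [1.0, -1.2, -1.2]
opening: 0.0915
```

Call:
{"method": "step_arm", "body": {"moves": [[[0.025, 0.026, 0, 0], [0.025, 0.026, 0, 0], [0.025, 0.026, 0, 0], [0.025, 0.026, 0, 0], [0.025, 0.026, 0, 0], [0.025, 0.026, 0, 0], [0.025, 0.026, 0, 0], [0.023, 0.025, 0.03, 0]]]}}

```text
time: 2.73
tool_pos: [0.5807, -0.1015, 0.2039]
tool_rot: [3.131, 0.003, 1.569]
contact_force: [0.8, -1.2, -0.1]
opening: 0.0919
```

Call:
{"method": "step_arm", "body": {"moves": [[[0, 0, 0, 0], [0, 0, 0, 0], [0, 0, 0, 0]]]}}

```text
time: 2.98
tool_pos: [0.5763, -0.1029, 0.1991]
tool_rot: [-3.141, 0.0, 1.57]
contact_force: [0.4, 0.5, 1.1]
opening: 0.0918
```

Call:
{"method": "step_arm", "body": {"moves": [[[0.013, 0.014, 0, 0], [0.0135, 0.0148, 0.005, 0], [0, 0, 0.02, 0], [0, 0, 0.02, 0], [0, 0, 0.02, 0], [0, 0, 0, 0], [0, 0, 0, 0]]]}}

```text
time: 3.57
tool_pos: [0.6048, -0.0774, 0.1347]
tool_rot: [-3.141, 0.0, 1.569]
contact_force: [-0.2, 0.3, 0.2]
opening: 0.0917
```

```bash
python3 - <<'E'
from h import *
C=cams(); a=C["top"]["frame"][180:300,270:390,::-1]; b=C["scene"]["frame"][160:300,260:400,::-1]
cv2.imwrite("pics/g1.png",np.hstack([cv2.resize(a,(400,400)),cv2.resize(b,(400,400))]))
E
```

```text
(no output)
```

View pics/g1.png

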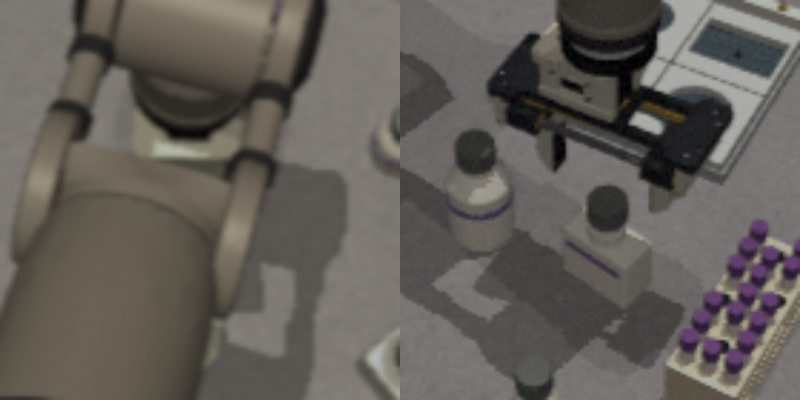

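Call:
{"method": "step_arm", "body": {"moves": [[[0, 0, 0.01, 0], [0, 0, 0.02, 0], [0, 0, 0.015, 0], [0, 0, 0.005, 0], [0, 0, 0, 0]]], "hand": 0.7}}

```text
time: 4.08
tool_pos: [0.6047, -0.0762, 0.0832]
tool_rot: [-3.14, -0.0, 1.571]
contact_force: [0.5, 0.4, -0.1]
opening: 0.0663
```

Call:
{"method": "step_arm", "body": {"moves": [[[0, 0, 0, 0], [0, 0, 0, 0], [0, 0, 0, 0], [0, 0, 0, 0], [0, 0, 0, 0], [0, 0, 0, 0], [0, 0, 0, 0], [0, 0, 0, 0]]], "hand": 0.2, "force": 25}}

```text
time: 4.75
tool_pos: [0.6055, -0.0763, 0.0847]
tool_rot: [3.141, 0.0, 1.571]
contact_force: [-1.6, -0.1, 4.5]
opening: 0.0357
```

Call:
{"method": "step_arm", "body": {"moves": [[[0, 0, -0.01, 0], [0, 0, -0.015, 0], [0, 0, -0.02, 0], [0, 0, -0.02, 0], [0, 0, -0.015, 0], [0, 0, 0, 0], [0, 0, 0, 0]]]}}

```text
time: 5.33
tool_pos: [0.6056, -0.0763, 0.1646]
tool_rot: [3.14, 0.0, 1.571]
contact_force: [-0.6, 0.5, -3.7]
opening: 0.0354
```

```bash
python3 - <<'E'
from h import *
C=cams(); b=C["scene"]["frame"][160:300,260:400,::-1]
cv2.imwrite("pics/g2.png",cv2.resize(b,(560,560),interpolation=cv2.INTER_CUBIC)); print(robot.observe()["contact_force"])
E
```

```text
[-0.30241407  0.69075055 -2.02214641]
```

View pics/g2.png

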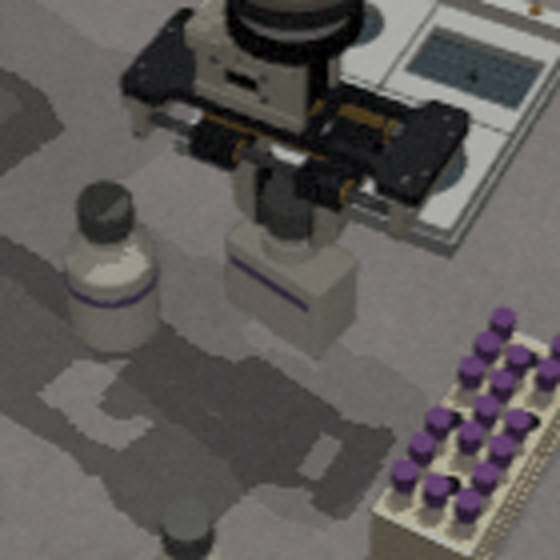

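Call:
{"method": "step_arm", "body": {"moves": [[[0.015, 0, 0, 0], [0.027, 0, 0, 0], [0.03, 0, 0, 0], [0.03, 0, 0, 0], [0.03, 0, 0, 0], [0.03, 0, 0, 0], [0.03, 0, 0, 0], [0.03, 0, 0, 0]]]}}

```text
time: 6.1
tool_pos: [0.6042, 0.148, 0.1628]
tool_rot: [-3.139, 0.0, 1.571]
contact_force: [0.7, 1.2, -1.0]
opening: 0.0357
```

Call:
{"method": "step_arm", "body": {"moves": [[[0.03, -0.005, 0, 0], [0.03, -0.005, 0, 0], [0.025, -0.005, 0, 0], [0.015, 0, 0, 0], [0.005, 0, 0, 0], [0, 0, 0, -0.1], [0, 0, 0, -0.1], [0, 0, 0, 0]]]}}

```text
time: 6.77
tool_pos: [0.5905, 0.2499, 0.1634]
tool_rot: [-3.141, 0.001, 1.774]
contact_force: [-0.0, 0.8, -2.1]
opening: 0.0355
```

Call:
{"method": "step_arm", "body": {"moves": [[[0, 0, 0, 0], [0, 0, 0, 0]]]}}

```text
time: 6.93
tool_pos: [0.5906, 0.2499, 0.1638]
tool_rot: [-3.141, 0.0, 1.767]
contact_force: [-0.2, -0.7, -2.6]
opening: 0.0357
```

Call:
{"method": "step_arm", "body": {"moves": [[[0, 0, 0.01, 0], [0, 0, 0.015, 0], [0, 0, 0.015, 0], [0, 0, 0.01, 0], [0, 0, 0.005, 0], [0, 0, 0, 0]]]}}

```text
time: 7.43
tool_pos: [0.5896, 0.2504, 0.1074]
tool_rot: [-3.139, 0.0, 1.77]
contact_force: [-0.1, -1.2, -1.7]
opening: 0.0356
```

```bash
python3 - <<'E'
from h import *
C=cams(); b=C["scene"]["frame"][100:240,290:430,::-1]; a=C["top"]["frame"][200:310,150:290,::-1]
cv2.imwrite("pics/g3.png",np.hstack([cv2.resize(b,(440,440),interpolation=cv2.INTER_CUBIC),cv2.resize(a,(360,440))])); print(robot.observe()["contact_force"])
E
```

```text
[ 0.6167228   0.0447671  -0.67171411]
```

View pics/g3.png

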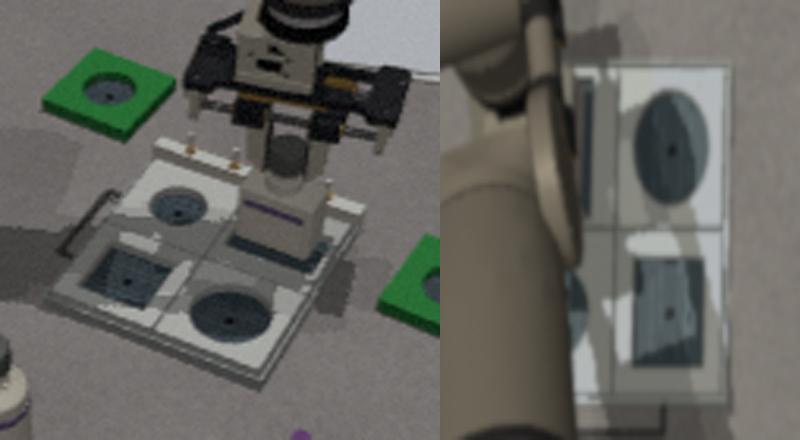

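Call:
{"method": "step_arm", "body": {"moves": [[[0, 0, 0.005, 0], [0, 0, 0.004, 0], [0, 0, 0.002, 0], [0, 0, 0.002, 0], [0, 0, 0, 0]]]}}

```text
time: 7.95
tool_pos: [0.5901, 0.2507, 0.0956]
tool_rot: [-3.141, 0.0, 1.771]
contact_force: [-0.4, 0.8, -1.1]
opening: 0.0355
```

Call:
{"method": "step_arm", "body": {"moves": [[[0, 0, 0.002, 0], [0, 0, 0, 0], [0, 0, 0, 0]]]}}

```text
time: 8.2
tool_pos: [0.5903, 0.2508, 0.0941]
tool_rot: [-3.141, 0.0, 1.771]
contact_force: [0.1, 0.4, -1.5]
opening: 0.0351
```

Call:
{"method": "step_arm", "body": {"moves": [[[0, 0, 0.001, 0], [0, 0, 0.001, 0], [0, 0, 0, 0], [0, 0, 0, 0]]]}}

```text
time: 8.53
tool_pos: [0.5903, 0.2507, 0.092]
tool_rot: [-3.141, 0.0, 1.771]
contact_force: [0.3, 0.2, -2.3]
opening: 0.0353
```

Call:
{"method": "step_arm", "body": {"moves": [[[0, 0, 0.001, 0], [0, 0, 0.001, 0], [0, 0, 0, 0], [0, 0, 0, 0]]]}}

```text
time: 8.87
tool_pos: [0.5904, 0.2508, 0.0917]
tool_rot: [3.141, 0.0, 1.771]
contact_force: [-3.2, -1.8, 7.1]
opening: 0.0353
```

Call:
{"method": "step_arm", "body": {"moves": [[[0, 0, 0, 0], [0, 0, 0, 0], [0, 0, 0, 0], [0, 0, 0, 0]]], "hand": 0.7}}

```text
time: 9.2
tool_pos: [0.5904, 0.2508, 0.09]
tool_rot: [3.141, 0.0, 1.771]
contact_force: [0.4, 0.4, -1.2]
opening: 0.0574
```

Call:
{"method": "step_arm", "body": {"moves": [[[0, 0, -0.01, 0], [0, 0, -0.02, 0], [0, 0, -0.02, 0], [0, 0, -0.03, 0], [0, 0, -0.03, 0.1], [0, 0, 0, 0.1], [0, 0, 0, 0]]]}}

```text
time: 9.78
tool_pos: [0.5914, 0.2511, 0.2032]
tool_rot: [3.137, -0.001, 1.567]
contact_force: [-0.4, 1.0, -1.0]
opening: 0.0643
```

Call:
{"method": "step_arm", "body": {"moves": [[[-0.015, 0, 0, 0], [-0.035, 0.003, 0, 0], [-0.035, 0.003, 0, 0], [-0.035, 0.003, 0, 0], [-0.035, 0.003, 0, 0], [-0.035, 0.003, 0, 0], [-0.035, 0.003, 0, 0], [-0.035, 0.003, 0, 0]]]}}

```text
time: 10.45
tool_pos: [0.6101, -0.0118, 0.1988]
tool_rot: [-3.139, -0.0, 1.574]
contact_force: [0.9, 0.2, 0.1]
opening: 0.0643
```

Call:
{"method": "step_arm", "body": {"moves": [[[-0.035, 0.003, 0, 0], [-0.035, 0.003, 0, 0], [-0.035, 0.003, 0, 0], [-0.035, 0.003, 0, 0], [-0.035, 0.003, 0, 0], [-0.035, 0.003, 0, 0], [-0.035, 0.003, 0, 0], [0, 0, 0, 0]]]}}

```text
time: 11.12
tool_pos: [0.6303, -0.2618, 0.1978]
tool_rot: [-3.139, 0.002, 1.568]
contact_force: [-0.5, 0.5, -1.0]
opening: 0.0643
```

Call:
{"method": "step_arm", "body": {"moves": [[[0, 0, 0, 0], [0, 0, 0, 0]]]}}

```text
time: 11.28
tool_pos: [0.6314, -0.2542, 0.1988]
tool_rot: [-3.139, -0.002, 1.572]
contact_force: [-0.3, 0.7, 0.3]
opening: 0.0642
```

```bash
python3 - <<'E'
from h import *
C=cams(); b=C["scene"]["frame"][100:240,290:430,::-1]; a=C["top"]["frame"][190:310,150:290,::-1]
cv2.imwrite("pics/g4.png",np.hstack([cv2.resize(b,(400,400),interpolation=cv2.INTER_CUBIC),cv2.resize(a,(400,343))[:343,:] if 0 else cv2.resize(a,(400,400))]))
E
```

```text
(no output)
```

View pics/g4.png

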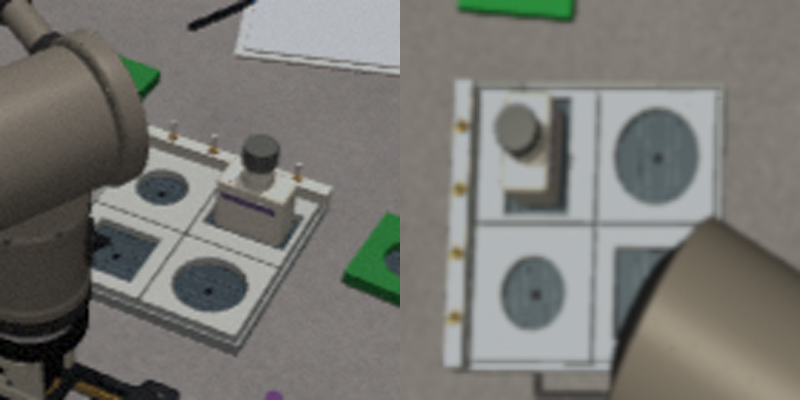

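Call:
{"method": "step_arm", "body": {"moves": [[[0, 0.002, 0.02, 0], [0, 0, 0.03, 0], [0, 0, 0.03, 0], [0, 0, 0.025, 0], [0, 0, 0.015, 0], [0, 0, 0.006, 0], [0, 0, 0, 0], [0, 0, 0, 0]]]}}

```text
time: 12.05
tool_pos: [0.635, -0.2537, 0.0752]
tool_rot: [3.141, 0.001, 1.572]
contact_force: [0.9, -0.6, 0.3]
opening: 0.0644
```

```bash
python3 - <<'E'
from h import *
C=cams(); b=C["scene"]["frame"][220:360,230:370,::-1]
cv2.imwrite("pics/g5.png",cv2.resize(b,(500,500),interpolation=cv2.INTER_CUBIC))
E
```

```text
(no output)
```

View pics/g5.png

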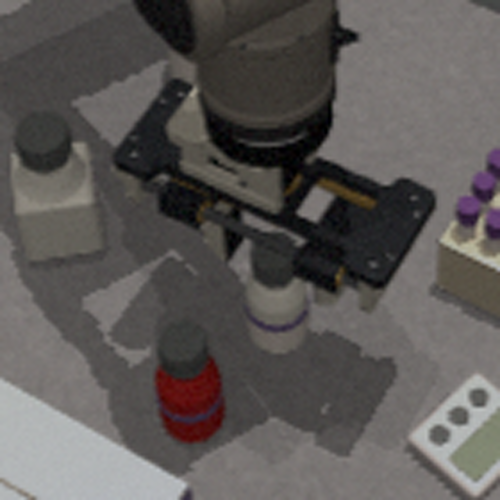

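Call:
{"method": "step_arm", "body": {"moves": [[[0, -0.001, 0.004, 0], [0, 0, 0, 0]]]}}

```text
time: 12.32
tool_pos: [0.6334, -0.2543, 0.0706]
tool_rot: [3.141, 0.0, 1.571]
contact_force: [0.3, -0.2, 0.2]
opening: 0.0638
```

Call:
{"method": "step_arm", "body": {"moves": [[[0, 0, 0, 0], [0, 0, 0, 0], [0, 0, 0, 0], [0, 0, 0, 0], [0, 0, 0, 0], [0, 0, 0, 0], [0, 0, 0, 0], [0, 0, 0, 0]]], "hand": 0.1}}

```text
time: 12.98
tool_pos: [0.6334, -0.2543, 0.0701]
tool_rot: [-3.142, 0.0, 1.571]
contact_force: [-0.3, -0.0, -0.0]
opening: 0.0292
```

Call:
{"method": "step_arm", "body": {"moves": [[[0, 0, -0.01, 0], [0, 0, -0.02, 0], [0, 0, -0.03, 0], [0, 0, -0.03, 0], [0, 0, -0.03, 0], [0.01, -0.003, -0.01, 0], [0.02, -0.006, 0, 0], [0.03, -0.009, 0, 0]]]}}

```text
time: 13.65
tool_pos: [0.6152, -0.1951, 0.2005]
tool_rot: [3.14, 0.001, 1.568]
contact_force: [0.7, 0.5, -1.8]
opening: 0.0293
```

Call:
{"method": "step_arm", "body": {"moves": [[[0.03, -0.009, 0, 0], [0.03, -0.009, 0, 0], [0.03, -0.009, 0, 0], [0.03, -0.009, 0, 0], [0.03, -0.009, 0, 0], [0.03, -0.009, 0, 0], [0.03, -0.009, 0, 0], [0.03, -0.009, 0, 0]]]}}

```text
time: 14.32
tool_pos: [0.5418, 0.0477, 0.1997]
tool_rot: [-3.141, -0.0, 1.571]
contact_force: [0.2, 1.2, -1.6]
opening: 0.0295
```

Call:
{"method": "step_arm", "body": {"moves": [[[0.03, -0.009, 0, 0], [0.03, -0.009, 0, 0], [0.03, -0.009, 0, 0], [0.03, -0.009, 0, 0], [0.03, -0.009, 0, 0], [0.02, -0.009, 0, 0], [0.01, -0.005, 0, 0], [0, 0, 0, 0]]]}}

```text
time: 14.98
tool_pos: [0.4826, 0.2275, 0.1998]
tool_rot: [-3.14, -0.0, 1.574]
contact_force: [1.0, -0.2, -1.3]
opening: 0.0294
```

Call:
{"method": "step_arm", "body": {"moves": [[[0, 0, 0, 0], [0, 0, 0, 0]]]}}

```text
time: 15.15
tool_pos: [0.4847, 0.2247, 0.2]
tool_rot: [3.142, 0.001, 1.57]
contact_force: [0.8, -0.0, 0.3]
opening: 0.0294
```

Call:
{"method": "step_arm", "body": {"moves": [[[0.012, -0.002, 0, 0], [0.012, -0.002, 0.01, 0], [0, 0, 0.02, 0], [0, 0, 0.03, 0], [0, 0, 0.025, 0], [0, 0, 0.015, 0], [0, 0, 0.005, 0], [0, 0, 0, 0]]]}}

```text
time: 15.82
tool_pos: [0.4795, 0.2498, 0.0933]
tool_rot: [-3.138, 0.001, 1.571]
contact_force: [-0.7, -0.3, -0.8]
opening: 0.0292
```

Call:
{"method": "step_arm", "body": {"moves": [[[0, 0, 0, 0], [0, 0, 0, 0]]]}}

```text
time: 15.98
tool_pos: [0.4812, 0.2502, 0.0962]
tool_rot: [3.139, -0.001, 1.571]
contact_force: [0.1, -0.7, -1.5]
opening: 0.0293
```

```bash
python3 - <<'E'
from h import *
C=cams(); b=C["scene"]["frame"][100:240,290:430,::-1]
cv2.imwrite("pics/g6.png",cv2.resize(b,(500,500),interpolation=cv2.INTER_CUBIC))
E
```

```text
(no output)
```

View pics/g6.png

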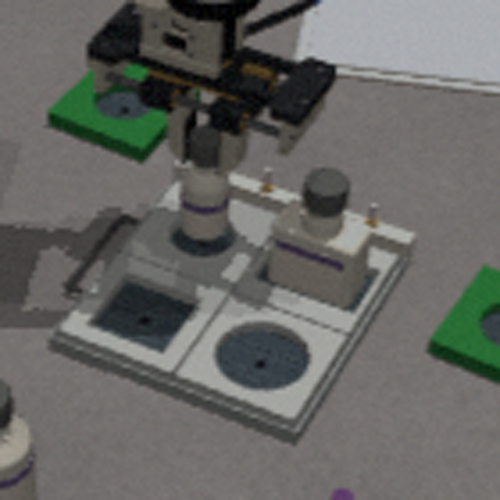

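Over its recess; lower from .0957 to about .0775.

Call:
{"method": "step_arm", "body": {"moves": [[[0, 0, 0.005, 0], [0, 0, 0.005, 0], [0, 0, 0.003, 0], [0, 0, 0.002, 0], [0, 0, 0, 0], [0, 0, 0, 0]]]}}

```text
time: 16.58
tool_pos: [0.4803, 0.2497, 0.0799]
tool_rot: [-3.141, 0.0, 1.571]
contact_force: [-0.4, 0.8, -1.0]
opening: 0.0296
```

Call:
{"method": "step_arm", "body": {"moves": [[[0, 0, 0.001, 0], [0, 0, 0.001, 0], [0, 0, 0, 0], [0, 0, 0, 0]]]}}

```text
time: 16.92
tool_pos: [0.4804, 0.2498, 0.0781]
tool_rot: [3.142, 0.0, 1.571]
contact_force: [-0.2, 0.9, -1.1]
opening: 0.0294
```

Call:
{"method": "step_arm", "body": {"moves": [[[0, 0, 0.001, 0], [0, 0, 0, 0], [0, 0, 0, 0]]]}}

```text
time: 17.17
tool_pos: [0.4804, 0.2498, 0.0771]
tool_rot: [3.141, 0.0, 1.571]
contact_force: [0.2, -0.4, -1.3]
opening: 0.0297
```

Call:
{"method": "step_arm", "body": {"moves": [[[0, 0, 0.001, 0], [0, 0, 0, 0], [0, 0, 0, 0]]]}}

```text
time: 17.42
tool_pos: [0.4805, 0.2499, 0.077]
tool_rot: [3.141, -0.0, 1.571]
contact_force: [-2.3, -0.0, 6.7]
opening: 0.0294
```

Call:
{"method": "step_arm", "body": {"moves": [[[0, 0, 0, 0], [0, 0, 0, 0], [0, 0, 0, 0], [0, 0, 0, 0]]], "hand": 0.7}}

```text
time: 17.75
tool_pos: [0.4804, 0.2497, 0.076]
tool_rot: [-3.142, 0.0, 1.571]
contact_force: [-0.1, -0.6, -1.2]
opening: 0.0514
```

Call:
{"method": "step_arm", "body": {"moves": [[[0, 0, -0.01, 0], [0, 0, -0.02, 0], [0, 0, -0.03, 0], [0, 0, -0.03, 0], [-0.015, 0, -0.01, 0], [-0.03, -0.001, 0, 0], [-0.03, -0.001, 0, 0], [-0.03, -0.001, 0, 0]]]}}

```text
time: 18.42
tool_pos: [0.4773, 0.1439, 0.1771]
tool_rot: [3.14, -0.0, 1.572]
contact_force: [0.4, 0.1, -0.4]
opening: 0.0644
```

Call:
{"method": "step_arm", "body": {"moves": [[[-0.03, -0.001, 0, 0], [-0.03, -0.001, 0, 0], [-0.03, -0.001, 0, 0], [-0.03, -0.001, 0, 0], [-0.03, -0.001, 0, 0], [-0.03, -0.001, 0, 0], [-0.03, 0, 0, 0], [-0.015, 0, 0, 0]]]}}

```text
time: 19.08
tool_pos: [0.4714, -0.0832, 0.177]
tool_rot: [3.141, 0.001, 1.569]
contact_force: [0.4, 1.4, -0.9]
opening: 0.0639
```

Call:
{"method": "step_arm", "body": {"moves": [[[0, 0, 0, 0], [0, 0, 0, 0], [0, 0, 0, 0]]]}}

```text
time: 19.33
tool_pos: [0.4713, -0.0796, 0.1764]
tool_rot: [3.141, -0.0, 1.571]
contact_force: [0.2, 0.1, 0.1]
opening: 0.0643
```

Call:
{"method": "step_arm", "body": {"moves": [[[-0.0014, 0, 0.015, 0], [0, 0, 0.025, 0], [0, 0, 0.02, 0], [0, 0, 0.015, 0], [0, 0, 0.006, 0], [0, 0, 0.002, 0], [0, 0, 0, 0], [0, 0, 0, 0]]]}}

```text
time: 20.0
tool_pos: [0.472, -0.0814, 0.094]
tool_rot: [3.14, 0.001, 1.572]
contact_force: [0.1, -0.0, 0.5]
opening: 0.064
```

Call:
{"method": "step_arm", "body": {"moves": [[[0, 0, 0, 0], [0, 0, 0, 0], [0, 0, 0, 0], [0, 0, 0, 0], [0, 0, 0, 0], [0, 0, 0, 0], [0, 0, 0, 0], [0, 0, 0, 0]]], "hand": 0.2}}

```text
time: 20.67
tool_pos: [0.4714, -0.0817, 0.0933]
tool_rot: [3.141, 0.0, 1.571]
contact_force: [-1.8, 0.5, 3.5]
opening: 0.0353
```

```bash
python3 - <<'E'
from h import *
C=cams(); b=C["scene"]["frame"][120:320,220:420,::-1]
cv2.imwrite("pics/g7.png",cv2.resize(b,(600,600),interpolation=cv2.INTER_CUBIC))
E
```

```text
(no output)
```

View pics/g7.png

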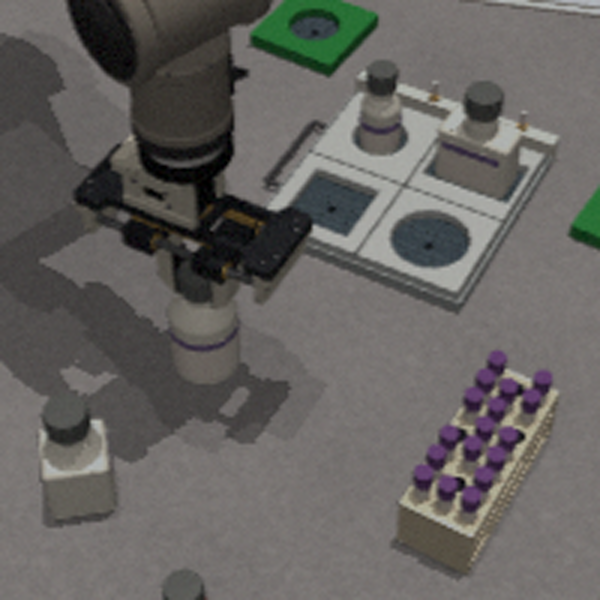

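Call:
{"method": "step_arm", "body": {"moves": [[[0, 0, -0.01, 0], [0, 0, -0.02, 0], [0, 0, -0.02, 0], [0, 0, -0.02, 0], [0.01, 0.005, -0.01, 0], [0.02, 0.01, 0, 0], [0.025, 0.0135, 0, 0], [0.025, 0.0135, 0, 0]]], "force": 30}}

```text
time: 21.43
tool_pos: [0.5135, -0.001, 0.1729]
tool_rot: [-3.141, -0.0, 1.569]
contact_force: [-0.4, -1.0, -1.7]
opening: 0.0351
```

Call:
{"method": "step_arm", "body": {"moves": [[[0.025, 0.0135, 0, 0], [0.025, 0.0135, 0, 0], [0.025, 0.0135, 0, 0], [0.025, 0.0135, 0, 0], [0.025, 0.0135, 0, 0], [0.012, 0.007, 0, 0], [0.006, 0.003, 0, 0], [0, 0, 0, 0]]]}}

```text
time: 22.1
tool_pos: [0.5907, 0.1424, 0.172]
tool_rot: [-3.14, 0.0, 1.572]
contact_force: [-0.4, -0.6, -3.1]
opening: 0.0353
```

Call:
{"method": "step_arm", "body": {"moves": [[[0, 0, 0, 0], [0, 0, 0, 0], [0, 0, 0, 0]]]}}

```text
time: 22.35
tool_pos: [0.5905, 0.1402, 0.1732]
tool_rot: [-3.141, 0.0, 1.569]
contact_force: [0.6, 0.1, -1.7]
opening: 0.0352
```

Down from .1732 to ~.118, look, then touch at ~.1005.

Call:
{"method": "step_arm", "body": {"moves": [[[0.001, 0.0015, 0.01, 0], [0, 0, 0.015, 0], [0, 0, 0.015, 0], [0, 0, 0.01, 0], [0, 0, 0.005, 0], [0, 0, 0, 0], [0, 0, 0, 0]]]}}

```text
time: 22.93
tool_pos: [0.5926, 0.1422, 0.1182]
tool_rot: [3.141, 0.0, 1.571]
contact_force: [0.5, 0.2, -1.5]
opening: 0.0355
```

```bash
python3 - <<'E'
from h import *
C=cams(); b=C["scene"]["frame"][100:240,290:430,::-1]
cv2.imwrite("pics/g8.png",cv2.resize(b,(500,500),interpolation=cv2.INTER_CUBIC))
E
```

```text
(no output)
```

View pics/g8.png

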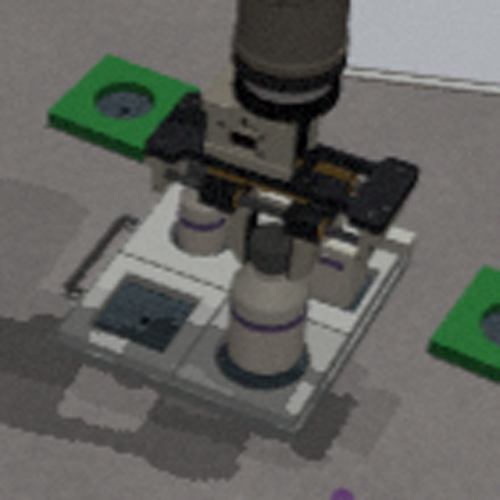

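Call:
{"method": "step_arm", "body": {"moves": [[[0, 0, 0.005, 0], [0, 0, 0.005, 0], [0, 0, 0.003, 0], [0, 0, 0.002, 0], [0, 0, 0, 0], [0, 0, 0, 0]]]}}

```text
time: 23.53
tool_pos: [0.5923, 0.1424, 0.1029]
tool_rot: [-3.141, 0.0, 1.571]
contact_force: [0.4, -0.8, -2.4]
opening: 0.0355
```

Call:
{"method": "step_arm", "body": {"moves": [[[0, 0, 0.001, 0], [0, 0, 0.001, 0], [0, 0, 0, 0], [0, 0, 0, 0]]]}}

```text
time: 23.87
tool_pos: [0.5923, 0.1423, 0.1011]
tool_rot: [-3.142, 0.0, 1.571]
contact_force: [0.7, 0.7, -1.7]
opening: 0.0355
```

Call:
{"method": "step_arm", "body": {"moves": [[[0, 0, 0.001, 0], [0, 0, 0, 0], [0, 0, 0, 0]]]}}

```text
time: 24.12
tool_pos: [0.5925, 0.1423, 0.1004]
tool_rot: [3.141, 0.0, 1.571]
contact_force: [-0.4, -1.1, -0.6]
opening: 0.0354
```

Call:
{"method": "step_arm", "body": {"moves": [[[0, 0, 0.001, 0], [0, 0, 0, 0], [0, 0, 0, 0]]]}}

```text
time: 24.37
tool_pos: [0.5926, 0.1424, 0.1003]
tool_rot: [3.14, -0.0, 1.571]
contact_force: [-2.3, -0.0, 5.8]
opening: 0.0354
```

Call:
{"method": "step_arm", "body": {"moves": [[[0, 0, 0, 0], [0, 0, 0, 0], [0, 0, 0, 0], [0, 0, 0, 0]]], "hand": 0.7}}

```text
time: 24.7
tool_pos: [0.5924, 0.1423, 0.099]
tool_rot: [3.142, 0.0, 1.571]
contact_force: [0.5, 0.2, 1.2]
opening: 0.0577
```

Call:
{"method": "step_arm", "body": {"moves": [[[0, 0, -0.01, 0], [0, 0, -0.02, 0], [0, 0, -0.025, 0], [0, 0, -0.025, 0], [-0.014, -0.004, 0, 0], [-0.03, -0.01, 0, 0], [-0.03, -0.01, 0, 0], [-0.03, -0.01, 0, 0]]]}}

```text
time: 25.37
tool_pos: [0.5576, 0.0373, 0.1794]
tool_rot: [3.141, 0.0, 1.572]
contact_force: [0.7, -0.5, -0.2]
opening: 0.0642
```

Call:
{"method": "step_arm", "body": {"moves": [[[-0.03, -0.01, 0, 0], [-0.03, -0.01, 0, 0], [-0.03, -0.01, 0, 0], [-0.03, -0.01, 0, 0], [-0.03, -0.01, 0, 0], [-0.03, -0.011, 0, 0], [-0.03, -0.011, 0, 0], [-0.03, -0.011, 0, 0]]]}}

```text
time: 26.03
tool_pos: [0.4743, -0.2032, 0.1794]
tool_rot: [3.141, 0.0, 1.571]
contact_force: [0.2, 0.1, -0.7]
opening: 0.0643
```

Call:
{"method": "step_arm", "body": {"moves": [[[-0.03, -0.011, 0, 0], [-0.015, -0.01, 0, 0], [0, 0, 0, 0], [0, 0, 0, 0], [0, 0, 0, 0]]]}}

```text
time: 26.45
tool_pos: [0.4544, -0.2461, 0.1792]
tool_rot: [3.141, -0.0, 1.571]
contact_force: [-0.8, 0.3, 0.4]
opening: 0.0644
```

```bash
python3 - <<'E'
from h import *
C=cams("2"); b=C["scene"]["frame"][100:320,210:430,::-1]
a=C["top"]["frame"][190:310,150:290,::-1]
cv2.imwrite("pics/g9.png",np.hstack([cv2.resize(b,(400,400),interpolation=cv2.INTER_CUBIC),cv2.resize(a,(400,400))]))
E
```

```text
(no output)
```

View pics/g9.png

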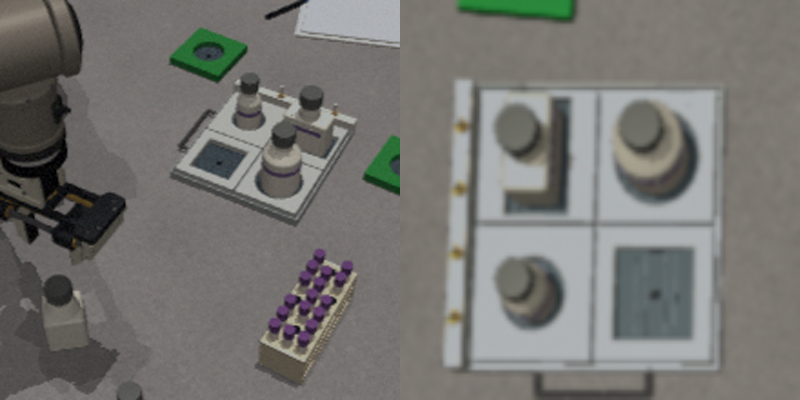

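Three stand in their recesses. Now the square one: y −.0106 and down to ~.086.

Call:
{"method": "step_arm", "body": {"moves": [[[-0.0106, 0, 0.01, 0], [0, 0, 0.025, 0], [0, 0, 0.025, 0], [0, 0, 0.02, 0], [0, 0, 0.01, 0], [0, 0, 0.0025, 0], [0, 0, 0, 0], [0, 0, 0, 0]]]}}

```text
time: 27.22
tool_pos: [0.455, -0.2576, 0.0874]
tool_rot: [3.14, 0.001, 1.571]
contact_force: [-0.6, -0.4, 0.9]
opening: 0.0645
```

Call:
{"method": "step_arm", "body": {"moves": [[[0, 0, 0, 0], [0, 0, 0, 0], [0, 0, 0, 0], [0, 0, 0, 0], [0, 0, 0, 0], [0, 0, 0, 0], [0, 0, 0, 0], [0, 0, 0, 0]]], "hand": 0.2}}

```text
time: 27.88
tool_pos: [0.4543, -0.2574, 0.087]
tool_rot: [3.141, 0.0, 1.571]
contact_force: [-1.8, 0.3, 5.2]
opening: 0.0355
```

Call:
{"method": "step_arm", "body": {"moves": [[[0, 0, -0.01, 0], [0, 0, -0.02, 0], [0, 0, -0.025, 0], [0, 0, -0.025, 0], [0.015, 0.001, 0, 0], [0.026, 0.002, 0, 0], [0.026, 0.002, 0, 0], [0.026, 0.002, 0, 0]]]}}

```text
time: 28.55
tool_pos: [0.4607, -0.1625, 0.1661]
tool_rot: [-3.141, -0.001, 1.57]
contact_force: [-0.5, 0.2, -2.3]
opening: 0.0353
```

Call:
{"method": "step_arm", "body": {"moves": [[[0.026, 0.002, 0, 0], [0.026, 0.002, 0, 0], [0.026, 0.002, 0, 0], [0.026, 0.002, 0, 0], [0.026, 0.002, 0, 0], [0.026, 0.002, 0, 0], [0.026, 0.002, 0, 0], [0.026, 0.002, 0, 0]]]}}

```text
time: 29.22
tool_pos: [0.4764, 0.0457, 0.166]
tool_rot: [-3.14, -0.0, 1.571]
contact_force: [-0.2, 0.5, -2.2]
opening: 0.0355
```

Call:
{"method": "step_arm", "body": {"moves": [[[0.026, 0.002, 0, 0], [0.026, 0.002, 0, 0], [0.026, 0.002, 0, 0], [0.012, 0.001, 0, 0], [0.005, 0, 0, 0], [0, 0, 0, 0], [0, 0, 0, 0], [0, 0, 0, 0]]]}}

```text
time: 29.88
tool_pos: [0.4842, 0.1377, 0.1665]
tool_rot: [-3.141, 0.001, 1.57]
contact_force: [-0.4, -0.7, -3.2]
opening: 0.0354
```

Call:
{"method": "step_arm", "body": {"moves": [[[0, 0, 0, 0.1], [0, 0, 0, 0.1], [0, 0, 0, 0.1], [0, 0, 0, 0.1], [0, 0, 0, 0.1], [0, 0, 0, 0.1], [0, 0, 0, 0.09], [0, 0, 0, 0]]]}}

```text
time: 30.55
tool_pos: [0.4844, 0.1376, 0.1666]
tool_rot: [3.141, 0.0, 0.876]
contact_force: [-0.7, -0.5, -2.0]
opening: 0.0358
```

Call:
{"method": "step_arm", "body": {"moves": [[[0, 0, 0, 0], [0, 0, 0, 0]]]}}

```text
time: 30.72
tool_pos: [0.4844, 0.1381, 0.1666]
tool_rot: [3.141, 0.0, 0.882]
contact_force: [0.1, -0.4, -2.4]
opening: 0.0355
```

```bash
python3 - <<'E'
from h import *
C=cams("3"); b=C["scene"]["frame"][100:240,290:430,::-1]
a=C["top"]["frame"][190:310,150:290,::-1]
cv2.imwrite("pics/g10.png",np.hstack([cv2.resize(b,(400,400),interpolation=cv2.INTER_CUBIC),cv2.resize(a,(400,400))]))
E
```

```text
(no output)
```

View pics/g10.png

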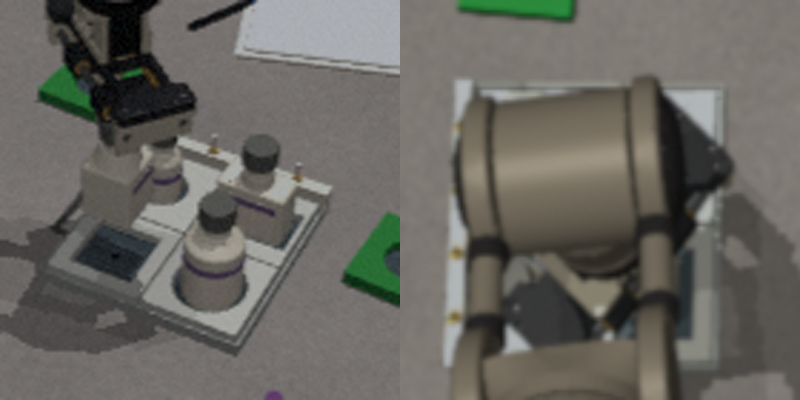

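Call:
{"method": "step_arm", "body": {"moves": [[[0, -0.002, 0.01, 0], [0, 0, 0.015, 0], [0, 0, 0.015, 0], [0, 0, 0.008, 0], [0, 0, 0.002, 0], [0, 0, 0, 0], [0, 0, 0, 0]]]}}

```text
time: 31.4
tool_pos: [0.4833, 0.1401, 0.1172]
tool_rot: [3.141, -0.001, 0.881]
contact_force: [-0.2, 0.7, -2.1]
opening: 0.0353
```

```bash
python3 - <<'E'
from h import *
C=cams("4"); b=C["scene"]["frame"][150:225,295:395,::-1]
cv2.imwrite("pics/g11.png",cv2.resize(b,(800,600),interpolation=cv2.INTER_CUBIC))
E
```

```text
(no output)
```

View pics/g11.png

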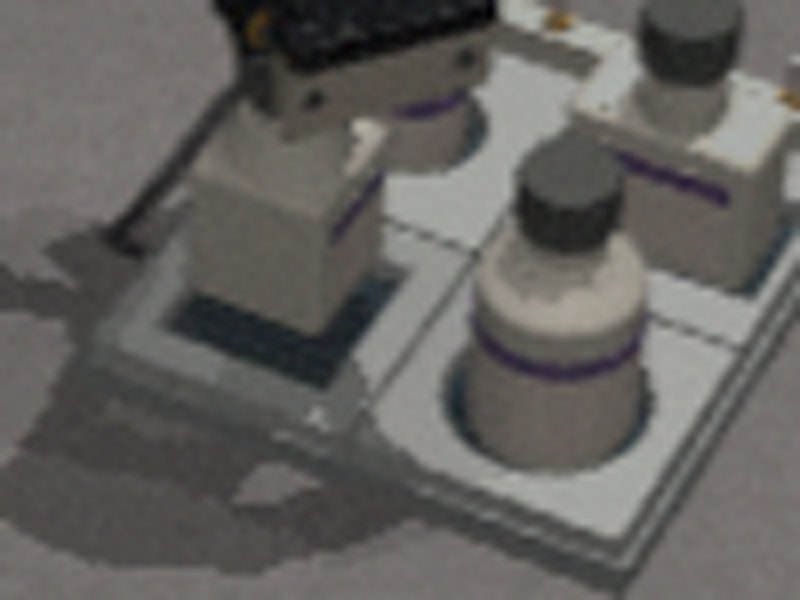

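Call:
{"method": "step_arm", "body": {"moves": [[[0, 0, 0.006, 0], [0, 0, 0.006, 0], [0, 0, 0.005, 0], [0, 0, 0.002, 0], [0, 0, 0.001, 0], [0, 0, 0, 0], [0, 0, 0, 0]]]}}

```text
time: 32.08
tool_pos: [0.4829, 0.1401, 0.0966]
tool_rot: [3.141, 0.0, 0.881]
contact_force: [-0.3, 0.4, -2.2]
opening: 0.0354
```

Call:
{"method": "step_arm", "body": {"moves": [[[0, 0, 0.001, 0], [0, 0, 0.001, 0], [0, 0, 0, 0], [0, 0, 0, 0]]]}}

```text
time: 32.42
tool_pos: [0.4828, 0.14, 0.0946]
tool_rot: [3.141, 0.0, 0.881]
contact_force: [-0.7, -0.8, -2.9]
opening: 0.0355
```

Call:
{"method": "step_arm", "body": {"moves": [[[0, 0, 0.001, 0], [0, 0, 0, 0], [0, 0, 0, 0]]]}}

```text
time: 32.67
tool_pos: [0.483, 0.1401, 0.094]
tool_rot: [3.141, -0.001, 0.881]
contact_force: [-1.5, 0.3, 2.5]
opening: 0.0353
```

Contact. Release and retreat.

Call:
{"method": "step_arm", "body": {"moves": [[[0, 0, 0, 0], [0, 0, 0, 0], [0, 0, 0, 0], [0, 0, 0, 0], [0, 0, 0, 0]]], "hand": 0.7}}

```text
time: 33.08
tool_pos: [0.4829, 0.14, 0.0936]
tool_rot: [3.141, 0.0, 0.881]
contact_force: [-0.6, -0.0, -1.1]
opening: 0.0625
```

Call:
{"method": "step_arm", "body": {"moves": [[[0, 0, -0.01, 0], [0, 0, -0.02, 0], [0, 0, -0.03, 0], [0, 0, -0.03, 0], [0, 0, -0.03, 0], [-0.02, 0.025, 0, 0], [-0.02, 0.025, 0, 0], [-0.02, 0.025, 0, 0]]]}}

```text
time: 33.75
tool_pos: [0.5028, 0.0453, 0.2152]
tool_rot: [3.14, -0.001, 0.883]
contact_force: [0.4, -0.6, -0.8]
opening: 0.0646
```

Call:
{"method": "step_arm", "body": {"moves": [[[-0.02, 0.02, 0, 0], [-0.02, 0.02, 0, 0], [-0.025, 0.02, 0, 0], [-0.025, 0.02, 0, 0], [-0.025, 0.02, 0, 0], [-0.025, 0.02, 0, 0], [0, 0, 0, 0], [0, 0, 0, 0]]]}}

```text
time: 34.42
tool_pos: [0.5057, -0.1397, 0.2141]
tool_rot: [3.141, -0.0, 0.878]
contact_force: [0.1, 0.1, -0.2]
opening: 0.0642
```

```bash
python3 - <<'E'
from h import *
C=cams("5"); b=C["scene"]["frame"][130:230,290:415,::-1]
a=C["top"]["frame"][200:310,150:290,::-1]
cv2.imwrite("pics/g12.png",np.hstack([cv2.resize(b,(400,320),interpolation=cv2.INTER_CUBIC),cv2.resize(a,(400,320))]))
T=dict(L=(.592,.1415,.122),O=(.590,.2505,.114),S=(.483,.1395,.116),s=(.481,.2485,.1))
for n in C:
  fr=cv2.GaussianBlur(C[n]["frame"],(3,3),0).astype(int)
  for k,(x,y,H) in T.items():
    u,v=np.array(proj(C[n],(x,y,H+.007-.012))).astype(int); a,b=u-13,v-13
    sub=fr[b:b+27,a:a+27]; m=(sub.mean(2)<118)&(sub[...,0]-sub[...,1]<=1.5)&(sub[...,2]-sub[...,0]<3)
    bl=sorted(blobs(m,(a,b),20),key=lambda q:-q[1][4])
    if bl: print(n,k,bl[0][0].round(1),bl[0][1].tolist(),(ray(C[n],*bl[0][0],H-.005)[:2]-(x,y)).round(4))
o=robot.observe(); print(o["time"],o["contact_force"],o["tool_pos"])
E
```

```text
scene L [365.3 174. ] [7, 5, 14, 16, 167] [0.0002 0.0015]
scene O [380.7 153.3] [7, 7, 14, 14, 146] [0.0002 0.001 ]
scene S [330.9 163.4] [4, 6, 22, 15, 180] [0.0015 0.0024]
scene s [346.8 145.4] [8, 7, 12, 12, 112] [-0.001   0.0027]
top L [234.2 227.7] [6, 7, 15, 15, 166] [0.0001 0.0015]
top O [191.1 229. ] [7, 7, 16, 16, 185] [-0.0011 -0.0007]
top S [233.9 272. ] [6, 6, 15, 15, 177] [0.0001 0.0006]
top s [190.7 273.2] [7, 7, 18, 14, 137] [-0.     -0.0006]
34.5167 [0.02739409 0.27793052 0.00415783] [ 0.50576626 -0.13769921  0.21396827]
```

View pics/g12.png

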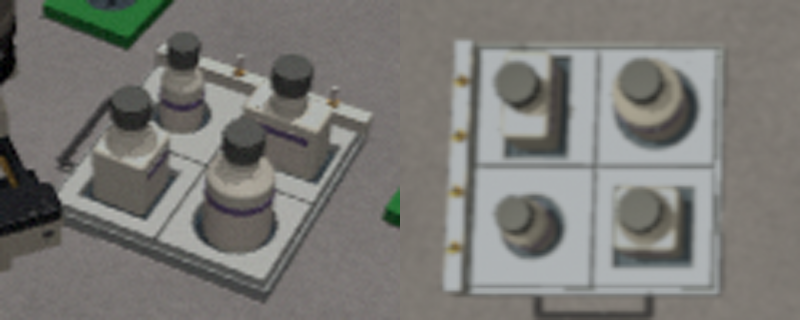

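View pics/scene_5.png

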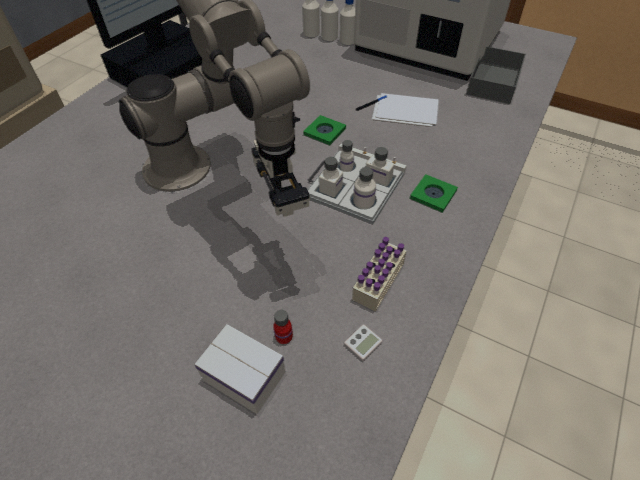

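All four stand centred within 3 mm in both views, at the expected height; the rack, carton and red bottle look unmoved and the arm is clear.

```bash
python3 -c "
from cell import robot
print(robot.hand_in())"
```

```text
the job is handed in; nothing more can be done
None
```

I stood all four bottles in their matching recesses and handed the job in at about 34.5 s, against the 112 s limit. I picked each bottle up by its cap and turned the oblong and square ones to line up with their recesses. Each was lowered until the wrist force showed it had touched, at the height expected for the recess floor, and then released.

**Last checks:** in both camera views every cap centre lay within 3 mm of its insert's centre, against a limit of 12 mm. The bottles look upright. By eye, the tube rack, carton and red bottle look unmoved, but I did not measure them. The arm was clear, with essentially no contact force.

**Disagreements:** for the small round bottle, the two views differed by about 3 mm in y. No check failed.

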